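Load the microscope's battery pack into the charging drawer

ROBOT

A 6-joint arm with a two-finger parallel gripper is mounted at the origin on the work surface. World frame = base frame: x ahead of the robot, y to its left, z up, the work surface at z = 0. Lengths are in mm, angles in degrees, forces in N, time in s.
With the tool pointing down it reaches from about 350 to 850 mm from the base axis. Payload 8.1 kg.
Tool frame: the origin (TCP) lies midway between the tips of the shut fingers; the grasp point (between the pads) lies 19 mm behind it; y points along the fingers, x is the direction in which the jaws open and shut, and the axes are right-handed (so a half turn about y gives the same grasp; the last joint's range is limited). The gripper opens to 85 mm and grips with 20 to 120 N. Pads are 22 mm wide; open, the fingers measure 114 mm over their backs; the gripper's body (76 mm by 85 mm) begins 54 mm behind the grasp point. The pads swing forward as they close: fully open they stand 13 mm farther back than shut.
Start: joints at [60.653, 7.471, 85.268, -0, 87.261, -4.893], TCP at [248.356, 546.191, 231.292] pointing down, gripper open.
Joint ranges: [-169.43, 169.43], [-51.17, 129.36], [1.28, 143.12], [-76.62, 256.62], [0, 156.53], [-152.29, 152.29]. Speed limits (degrees/s): [136.94, 136.94, 159.86, 180, 180, 180].

INTERFACE

Orientations are given as [roll, pitch, yaw] about the fixed x, y, z axes, in that order (R = Rz(yaw) Ry(pitch) Rx(roll)).
In Python, from bench import r gives the robot as it stands.
- The arm moves only by the tool move_arm, never from a script. Its arguments are lists of equal length, an entry for each row: "linear": the shift along the tool's x, y, z normalised to -1 to 1, where 1 is 300 mm, a list of three; "twist": the turn, a rotation vector about the tool's x, y, z normalised to -1 to 1, where 1 is pi/2 rad, a list of three; "hand": the opening, from -1 (shut) to 1 (fully open). A call has 1 to 12 rows; each row is the pose to reach, as a shift and turn from the pose measured when the call began, along the tool's axes at that moment; what a row does not reach only later rows make up. A row lasts 1/12 s, in which the tool goes at most 41.7 mm and 7.16 degrees, less where a joint would pass 70% of its speed; a pose out of reach is approached as far as the arm can. A call with a number of a shift or a turn outside -1 to 1 is refused whole. A call with a gripper value outside its range is refused whole. The fingers move at their own pace and stop on an object; "force" is the grip in N (left out, the last holds). Time passes only in rows, so rows that repeat a pose let the fingers close. It gives the time, the measured TCP pose, the force and the opening at its end, in the units of the state.
- r.sense(): the state, without advancing time (a new reading comes with each control period).
- r.snapshot(name): name is "scene" or "top" or "wrist"; returns a dict with "frame" (400x640x3 uint8, red, green, blue), "range_z" (400x640 float32, mm along the optical axis (not along the pixel's ray), 0 where there is no reading), "intrinsics" (3x3 intrinsics, pixels), "R" (3x3) and "t" (3): a world point X has camera coordinates R X + t; the wrist camera has in their place "hand_eye" (4x4, takes a point from camera to tool coordinates, whose origin is the TCP and whose axes are the tool frame's). Camera axes: x right, y down, z forward; pixel columns grow to the right and rows downward; lengths in mm; the calibration is good to about 2 mm. A picture is of the moment at which its call begins: read the wrist's pose just before it.
- r.hand_in(): hands the job in, once; it reports no verdict.
The state is a dict: "time": time; "joint_pos": joint angles; "qd": joint speeds; "joint_efforts": joint torques, N m; "tool_pos": TCP position; "tcp_rot": TCP orientation; "ft_force": force on the tool from outside, world axes, zero at the start; "wrist_torque": the same for the moment, N m; "finger_gap": finger opening in mm.
Only numpy, scipy, OpenCV 4.12 (cv2) and the standard library are available. Lean on these libraries where they do the work, as an engineer would, in place of code of your own. Each camera call takes 0.05 s, during which the arm holds its last target. There are 200 camera calls.

TASK

Pull the drawer of the white charging cabinet all the way out by its bar handle, then set the grey battery pack down into the rectangular pocket in the drawer, so that it drops in and lies flat on the pocket's floor (either way round). Let go and leave the drawer pulled out, without shoving or knocking over the flask, the bottle and the box of pipette tips standing around.

Things in the scene. Friction and masses are not known exactly. Their poses are not given: they have to be found in the camera images.
- drawer (a joint): how far the drawer is pulled out, in m: 0 = shut, 0.17 = fully out (hard stop). It slides level towards the robot, along the -x axis of drawer_handle, with about 3 N of friction plus 8 N per m/s, and stays where it is left. It may start slightly ajar (up to 0.03).
- charger: white charging cabinet, a fixed box 220 mm wide (y), 260 mm deep (x), 105 mm tall on the table; origin at the foot of the middle of its front face, x axis pointing into the cabinet. One drawer, whose flat grey front panel (12 mm thick, top edge 90 mm above the table) stands in front of that face.
- drawer_handle (a point): middle of the drawer's handle: a level round steel bar 12 mm thick, 110 mm long along this point's y axis, held by a thin post 48 mm either side of the middle. Bar centre 75 mm above the table and 42 mm in front of the front panel (36 mm free gap behind the bar). x axis points into the cabinet, z up.
- pocket (a point): centre of the pocket's mouth, in the flat top of the drawer's white tray, 48 mm above the table. Dark-floored pocket 114 mm long (this point's y), 58 mm wide (x, into the cabinet), 14 mm deep, 3 mm chamfer. Moves with the drawer: 134 mm behind the handle's middle, 80 mm behind the front panel; fully out it is 90 mm before the cabinet, shut inside. Tray is free 45 mm before and behind the pocket.
- pack_center (a point): centre of the loose battery pack: a rigid grey block with a black line round it near the top, 54 mm (x) by 110 mm (y) by 50 mm tall (z), about 0.45 kg, the same either way round. Starts upright on the table to the right of the cabinet, this point 25 mm up. Flat in the pocket, this point is 11 mm above pocket and the pack stands 36 mm proud of the tray.
- flask_center (a point): centre of a clear culture flask with an orange cap, lying flat on the table, about 154 mm long, 78 mm wide and 36 mm tall; bystander
- media_bottle: brown glass bottle with a blue cap, 68 mm across, 140 mm tall, upright; origin at the centre of its underside; bystander
- tip_box: green box of pipette tips, 85 by 125 mm, 58 mm tall; origin at the centre of its underside; bystander
There are look-alikes about, which are no part of the job. What is shaped like the part that bears pack_center but purple or red is not meant.

How it is judged (in metres and radians):
On the way:
1. the drawer is pulled out, at least 150 of its 170 mm (value of joint drawer above 0.15 m), for 0.2 s.
At the end, for the whole second after the job is handed in: Drawer out by at least 150 of its 170 mm; pack in the pocket, centre within 6 mm of the pocket's middle along x and y and within 4 mm of its resting height, level within 0.05 rad, lined up with the pocket within 0.1 rad (either way round), let go and at rest (value of joint drawer above 0.15 m and x of pack_center in the frame of pocket between -0.006 and 0.006 m and y of pack_center in the frame of pocket between -0.006 and 0.006 m and z of pack_center in the frame of pocket between 0.007 and 0.015 m and angle between pack_center's own z axis and vertical below 0.05 rad and angle between the y axis of pack_center and the y axis of pocket, either way round below 0.1 rad and linear speed of pack below 0.02 m/s and velocity of joint drawer between -0.01 and 0.01 m/s and contact force between pack and the fingers below 0.05 N); the robot touches nothing.
It fails at once if the culture flask is shoved more than 40 mm or tipped over (distance of flask_center from where it was at the start of the episode above 0.04 m or angle between flask_center's own z axis and vertical above 0.5 rad).
It fails at once if the media bottle is shoved more than 40 mm or tipped over (distance of media_bottle from where it was at the start of the episode above 0.04 m or angle between media_bottle's own z axis and vertical above 0.5 rad).
It fails at once if the tip box is shoved more than 40 mm or tipped over (distance of tip_box from where it was at the start of the episode above 0.04 m or angle between tip_box's own z axis and vertical above 0.5 rad).
It also fails if it takes over 64 s, if anything falls off the work surface, if the arm or the gripper's body presses on something with over 40 N, if the wrist force passes 120 N, or if a joint passes its speed limit or range.

## Working session

There is one attempt and no reset: what is moved stays moved. The work goes in short steps, Python scripts to look and compute and a tool call to move; the robot and the scene stay as the last step left them, time stands still between calls to the robot, and variables do not carry over. Pictures are saved under pics/ and viewed, on a budget of 10 in all, crops included, one or two more only if the job needs it, and the job is handed in when it is done.

Besides the shell and the picture viewer there is one more tool, called after "Call:" by a JSON object that holds its "name" and its "arguments". move_arm: Moves the arm, as the interface text tells. Scaled input: -1 to 1 covers 300 mm each way for a shift and pi/2 rad each way for a turn. Its arguments: {"type":"object","properties":{"linear":{"type":"array","items":{"type":"array","items":{"type":"number","minimum":-1,"maximum":1}}},"twist":{"type":"array","items":{"type":"array","items":{"type":"number","minimum":-1,"maximum":1}}},"hand":{"type":"array","items":{"type":"number"}},"force":{"type":"number"}},"required":["linear","twist","hand"]}

```bash
mkdir -p pics; ls; cat > h.py <<'E'
import numpy as np, cv2
from bench import r
from scipy.spatial.transform import Rotation as Ro
def snap(n):
    st=r.sense(); s=r.snapshot(n)
    if n=="wrist":
        T=np.eye(4); T[:3,:3]=Ro.from_euler('xyz',st['tcp_rot'],degrees=True).as_matrix(); T[:3,3]=st['tool_pos']
        s['W']=T@np.array(s['hand_eye'])
    else:
        W=np.eye(4); R=np.array(s['R']); W[:3,:3]=R.T; W[:3,3]=-R.T@np.array(s['t']); s['W']=W
    return s
def cloud(s):
    z=s['range_z']; K=np.array(s['intrinsics']); v,u=np.mgrid[:z.shape[0],:z.shape[1]]
    P=np.stack([(u-K[0,2])/K[0,0]*z,(v-K[1,2])/K[1,1]*z,z],-1)@s['W'][:3,:3].T+s['W'][:3,3]
    P[z<=0]=np.nan
    return P
def save(s,name,crop=None,scale=1):
    im=s['frame'][...,::-1]
    if crop: a,b,c,d=crop; im=im[b:d,a:c]
    cv2.imwrite('pics/'+name,cv2.resize(im,None,fx=scale,fy=scale,interpolation=cv2.INTER_CUBIC))
E
python3 - <<'E'
from h import *
print(r.sense())
for n in ("scene","top"):
    s=snap(n); save(s,n+"0.png"); np.save(n+"P.npy",cloud(s)); np.save(n+"F.npy",s['frame'])
    print(n,s['W'].round(2).tolist())
E
```

```text
pics
{'time': 0.0, 'joint_pos': array([ 6.06520166e+01,  7.51437728e+00,  8.53316723e+01, -1.17066961e-03,
        8.72609674e+01, -4.89300687e+00]), 'qd': array([-0.00245135,  0.00706647,  0.00604746, -0.03439661,  0.01514008,
        0.00072639]), 'joint_efforts': array([-1.16358565e-04, -5.69381297e+01, -5.00561714e+01, -2.61165369e-04,
        1.43911593e-02,  1.56897352e-05]), 'tool_pos': array([248.09557641, 545.68546529, 230.22911433]), 'tcp_rot': array([-89.99203691,   0.10672673,  65.54508792]), 'ft_force': array([0.7489693 , 0.79707317, 0.22014104]), 'wrist_torque': array([ 0.00321925, -0.04587527,  0.01643549]), 'finger_gap': 85.27454036500555}
scene [[0.89, 0.28, -0.35, 1040.17], [0.45, -0.54, 0.71, -920.36], [0.01, -0.79, -0.61, 867.07], [0.0, 0.0, 0.0, 1.0]]
top [[-0.07, -0.97, 0.22, 228.25], [-1.0, 0.07, -0.01, 0.13], [-0.01, -0.22, -0.97, 1601.81], [0.0, 0.0, 0.0, 1.0]]
```

View pics/scene0.png

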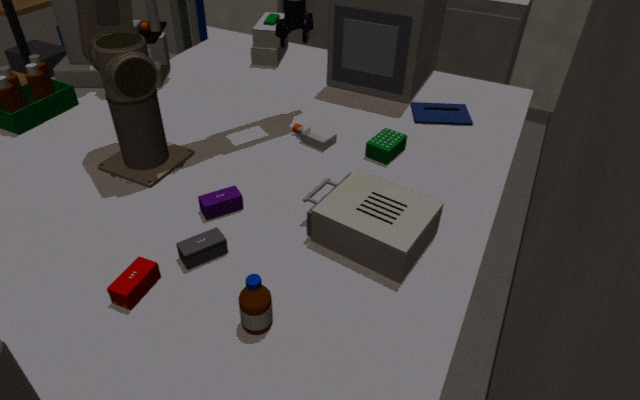

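View pics/top0.png

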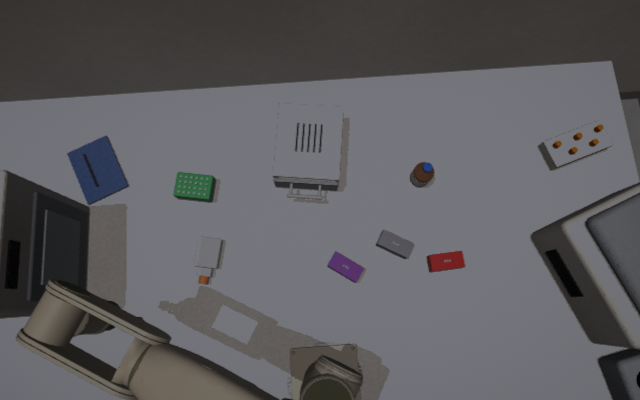

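Look-alikes, in the top view: grey block at (395,244), purple at (346,267) and red at (446,261). The grey one fits the pack, and it stands right of the cabinet at (308,142). The handle is at (307,196), the flask at (208,255), the bottle at (423,174) and the tip box at (195,187).

```bash
python3 - <<'E'
from h import *
P=np.load('topP.npy'); F=np.load('topF.npy')
def rect(box,z0,z1,name):
    u0,v0,u1,v1=box; p=P[v0:v1,u0:u1].reshape(-1,3); p=p[(p[:,2]>z0)&(p[:,2]<z1)]
    c,s,a=cv2.minAreaRect(p[:,:2].astype(np.float32)); print(name,len(p),np.round(c,1),np.round(s,1),round(a,1),'zmed',np.median(p[:,2]).round(1))
    return p
rect((370,225,420,262),42,60,'pack'); rect((325,247,368,285),42,60,'purple')
rect((265,95,350,190),95,115,'cabinet'); h=rect((280,188,335,204),60,85,'handle')
rect((180,230,225,290),15,50,'flask'); rect((405,155,440,190),20,150,'bottle');rect((170,170,220,204),45,70,'tips')
rect((265,175,350,190),80,93,'panel top')
a=cv2.resize(F[180:210,270:345],None,fx=8,fy=8,interpolation=cv2.INTER_CUBIC)
b=cv2.resize(F[220:292,320:470],None,fx=4,fy=4,interpolation=cv2.INTER_CUBIC)
im=np.zeros((240+288,600,3),np.uint8); im[:240]=a; im[240:]=b; cv2.imwrite('pics/c1.png',np.clip(im[...,::-1]*1.5,0,255))
for u,v in [(290,196),(300,197),(308,197),(318,198),(325,199)]: print(u,v,P[v-1:v+2,u].round(0).tolist())
E
```

```text
pack 546 [ 417.8 -264.5] [110.1  55.5] 60.4 zmed 49.9
purple 552 [353.7 -94. ] [109.7  54.9] 55.5 zmed 49.9
cabinet 4809 [771.2  -1.4] [220.  273.5] 82.0 zmed 105.0
handle 158 [604.  23.] [116.9  37.8] 83.2 zmed 78.9
flask 936 [409.4 364.4] [ 81.6 154.2] 78.6 zmed 35.0
bottle 436 [ 643.2 -376.8] [67.8 63.8] 45.9 zmed 95.7
tips 898 [663.2 399.1] [126.2  87. ] 79.5 zmed 54.9
panel top 233 [633.3  17.3] [213.9  33.9] 82.5 zmed 88.6
290 196 [[600.0, 72.0, 77.0], [596.0, 72.0, 82.0], [593.0, 73.0, 79.0]]
300 197 [[596.0, 39.0, 69.0], [590.0, 39.0, 80.0], [606.0, 42.0, 0.0]]
308 197 [[591.0, 13.0, 82.0], [589.0, 13.0, 79.0], [586.0, 13.0, 75.0]]
318 198 [[586.0, -20.0, 83.0], [582.0, -20.0, 84.0], [580.0, -20.0, 75.0]]
325 199 [[599.0, -45.0, 1.0], [596.0, -45.0, -1.0], [594.0, -45.0, -5.0]][ WARN:0@0.190] global loadsave.cpp:1063 imwrite_ Unsupported depth image for selected encoder is fallbacked to CV_8U.
```

View pics/c1.png

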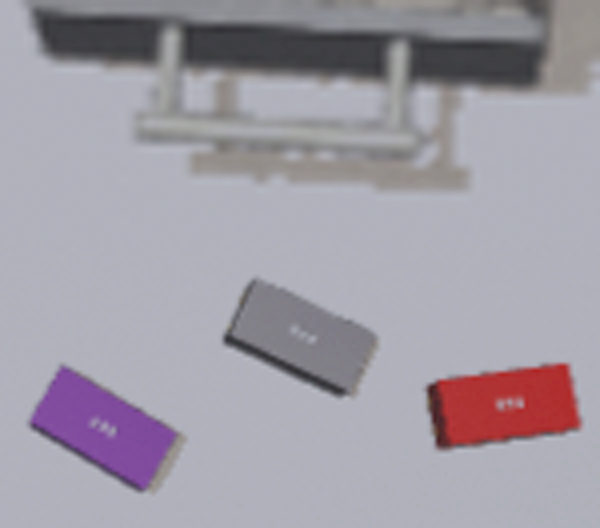

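The enlarged crop confirms it: the grey block at crop (300,338) is the pack, and purple and red are decoys. The bar runs from crop (137,127) to (417,142). I'll write a small planner helper and start moving.

```bash
cat >> h.py <<'E'
def go(x,y,z,yaw):
    "tool-frame linear/twist (normalised) to a tool-down pose"
    st=r.sense(); R=Ro.from_euler('xyz',st['tcp_rot'],degrees=True); G=Ro.from_euler('xyz',[-90,0,yaw],degrees=True)
    d=R.inv().apply(np.array([x,y,z])-st['tool_pos'])
    print('lin',(d/300).round(4).tolist(),'twist',((R.inv()*G).as_rotvec()/(np.pi/2)).round(4).tolist(),'dist',np.linalg.norm(d).round(1))
E
python3 - <<'E'
from h import *
go(420,290,230,30); go(591,24.7,170,-7.8)
E
```

```text
lin [-0.5388, 0.0019, -0.8745] twist [0.0003, 0.3949, -0.0011] dist 308.1
lin [-1.1075, 0.2028, -1.7595] twist [0.0006, 0.8149, -0.001] dist 626.7
```

Call:
{"name": "move_arm", "arguments": {"linear": [[-0.55,0,-0.88],[-0.55,0,-0.88],[-0.55,0,-0.88],[-0.55,0,-0.88],[-0.55,0,-0.88],[-0.55,0,-0.88],[-0.55,0,-0.88],[-0.55,0,-0.88],[-0.55,0,-0.88],[-0.55,0,-0.88]], "twist": [[0,0.42,0],[0,0.42,0],[0,0.42,0],[0,0.42,0],[0,0.42,0],[0,0.42,0],[0,0.42,0],[0,0.42,0],[0,0.42,0],[0,0.42,0]], "hand": [-0.1,-0.1,-0.1,-0.1,-0.1,-0.1,-0.1,-0.1,-0.1,-0.1], "force": 25}}

```text
time: 0.93
tool_pos: [420.5, 285.3, 230.2]
tcp_rot: [-90.0, 0.1, 27.6]
ft_force: [-0.1, 0.1, -0.2]
finger_gap: 38.6
```

```bash
python3 - <<'E'
from h import *
go(591,24.7,200,-7.8)
E
```

```text
lin [0.1019, 0.1011, -1.033] twist [0.0008, 0.3931, -0.0012] dist 312.9
```

Call:
{"name": "move_arm", "arguments": {"linear": [[0.1,0.1,-1],[0.1,0.1,-1],[0.1,0.1,-1],[0.1,0.1,-1],[0.1,0.1,-1],[0.1,0.1,-1],[0.1,0.1,-1],[0.1,0.1,-1],[0.1,0.1,-1],[0.1,0.1,-1],[0.1,0.1,-1]], "twist": [[0,0.39,0],[0,0.39,0],[0,0.39,0],[0,0.39,0],[0,0.39,0],[0,0.39,0],[0,0.39,0],[0,0.39,0],[0,0.39,0],[0,0.39,0],[0,0.39,0]], "hand": [-0.1,-0.1,-0.1,-0.1,-0.1,-0.1,-0.1,-0.1,-0.1,-0.1,-0.1]}}

```text
time: 1.85
tool_pos: [585.4, 35.1, 200.2]
tcp_rot: [-90.1, 0.1, -7.4]
ft_force: [0.1, -0.6, -0.4]
finger_gap: 38.1
```

```bash
python3 - <<'E'
from h import *
s=snap("wrist"); save(s,"w1.png"); P=cloud(s).reshape(-1,3)
# bar: points z 70..84 in front of panel
m=(P[:,2]>72)&(P[:,2]<84)&(abs(P[:,0]-591)<25)&(abs(P[:,1]-24)<70)
p=P[m]; print(len(p)); 
if len(p)>30:
    c,sz,a=cv2.minAreaRect(p[:,:2].astype(np.float32)); print(c,sz,a)
    vx=cv2.fitLine(p[:,:2].astype(np.float32),cv2.DIST_HUBER,0,.01,.01).ravel(); print(vx,np.degrees(np.arctan2(vx[1],vx[0])))
    print('top',np.percentile(p[:,2],[50,95,99]))
go(591,24.7,56,-7.8)
E
```

```text
2064
(603.0912475585938, 25.23691177368164) (120.35054779052734, 33.08710479736328) 82.72493743896484
[1.20639876e-01 9.92696345e-01 5.94206299e+02 3.04193268e+01] 83.07096
top [79.6086895  81.4012705  82.14166582]
lin [0.024, 0.4812, -0.0318] twist [0.0008, 0.0045, -0.0011] dist 144.9
```

View pics/w1.png

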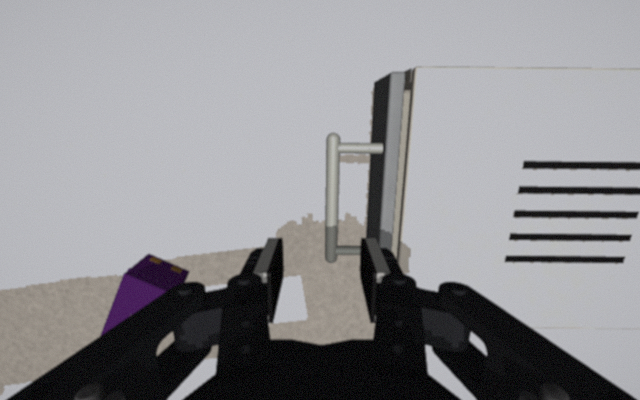

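The bar runs vertically at u≈333 (v 133–262), lined up with the jaws. Next I go straight down over it and close.

Call:
{"name": "move_arm", "arguments": {"linear": [[0.028,0.1,-0.026],[0.028,0.2,-0.026],[0.028,0.3,-0.026],[0.028,0.4,-0.026],[0.028,0.48,-0.026],[0.028,0.48,-0.026],[0.028,0.48,-0.026],[0.028,0.48,-0.026],[0.028,0.48,-0.026],[0.028,0.48,-0.026],[0.028,0.48,-0.026],[0.028,0.48,-0.026]], "twist": [[0,0,0],[0,0,0],[0,0,0],[0,0,0],[0,0,0],[0,0,0],[0,0,0],[0,0,0],[0,0,0],[0,0,0],[0,0,0],[0,0,0]], "hand": [-0.1,-0.1,-0.1,-0.1,-0.1,-0.1,-0.1,-1,-1,-1,-1,-1], "force": 25}}

```text
time: 2.9
tool_pos: [594.4, 26.7, 59.4]
tcp_rot: [-90.0, -0.1, -7.4]
ft_force: [-1.4, 3.0, 7.7]
finger_gap: 11.5
```

Call:
{"name": "move_arm", "arguments": {"linear": [[-0.03,0,0],[-0.08,0,0],[-0.13,0,0],[-0.18,0,0],[-0.23,0,0],[-0.28,0,0],[-0.33,0,0],[-0.38,0,0],[-0.43,0,0],[-0.48,0,0],[-0.52,0,0],[-0.54,0,0]], "twist": [[0,0,0],[0,0,0],[0,0,0],[0,0,0],[0,0,0],[0,0,0],[0,0,0],[0,0,0],[0,0,0],[0,0,0],[0,0,0],[0,0,0]], "hand": [-1,-1,-1,-1,-1,-1,-1,-1,-1,-1,-1,-1]}}

```text
time: 3.9
tool_pos: [433.7, 49.2, 59.8]
tcp_rot: [-89.8, -0.3, -7.4]
ft_force: [4.9, 9.4, -9.8]
finger_gap: 10.9
```

Call:
{"name": "move_arm", "arguments": {"linear": [[-0.01,0,0],[-0.01,0,0],[-0.01,0,0]], "twist": [[0,0,0],[0,0,0],[0,0,0]], "hand": [-1,-1,-1]}}

```text
time: 4.15
tool_pos: [430.1, 49.8, 59.7]
tcp_rot: [-89.8, -0.2, -7.4]
ft_force: [-3.7, 2.9, -5.5]
finger_gap: 10.9
```

Call:
{"name": "move_arm", "arguments": {"linear": [[-0.01,0,0],[-0.02,0,0],[-0.02,0,0]], "twist": [[0,0,0],[0,0,0],[0,0,0]], "hand": [-1,-1,-1]}}

```text
time: 4.4
tool_pos: [427.5, 50.1, 60.0]
tcp_rot: [-89.8, -0.7, -7.4]
ft_force: [20.8, 0.1, -28.1]
finger_gap: 11.0
```

At the hard stop (20.8 N). Relax, open, and lift.

Call:
{"name": "move_arm", "arguments": {"linear": [[0.008,0,0],[0.008,0,0],[0.008,0,0],[0.008,0,0],[0.008,0,0],[0.008,-0.1,0],[0.008,-0.2,0],[0.008,-0.3,0],[0.008,-0.4,0],[0.008,-0.5,0],[0.008,-0.5,0],[0.008,-0.5,0]], "twist": [[0,0,0],[0,0,0],[0,0,0],[0,0,0],[0,0,0],[0,0,0],[0,0,0],[0,0,0],[0,0,0],[0,0,0],[0,0,0],[0,0,0]], "hand": [-1,-0.1,-0.1,-0.1,-0.1,-0.1,-0.1,-0.1,-0.1,-0.1,-0.1,-0.1]}}

```text
time: 5.4
tool_pos: [429.7, 49.4, 212.8]
tcp_rot: [-89.7, -1.0, -7.4]
ft_force: [-0.3, -0.1, 0.3]
finger_gap: 38.5
```

```bash
python3 - <<'E'
from h import *
s=snap("top"); save(s,"t2.png",(200,90,440,290),3); P=cloud(s)
np.save('t2P.npy',P)
print(P[195:235:3,305].round(0).tolist())
s=snap("wrist"); save(s,"w2.png"); np.save('w2P.npy',cloud(s)); np.save('w2F.npy',s['frame'])
go(417.8,-264.5,200,-29.6)
E
```

```text
[[604.0, 23.0, 49.0], [464.0, 15.0, 598.0], [455.0, 16.0, 609.0], [446.0, 16.0, 618.0], [439.0, 16.0, 620.0], [433.0, 17.0, 619.0], [426.0, 17.0, 624.0], [419.0, 17.0, 622.0], [413.0, 18.0, 620.0], [407.0, 18.0, 620.0], [401.0, 19.0, 620.0], [395.0, 19.0, 614.0], [390.0, 20.0, 609.0], [384.0, 20.0, 602.0]]
lin [0.1019, 0.0291, -1.042] twist [-0.0037, 0.2463, 0.0068] dist 314.2
```

View pics/w2.png

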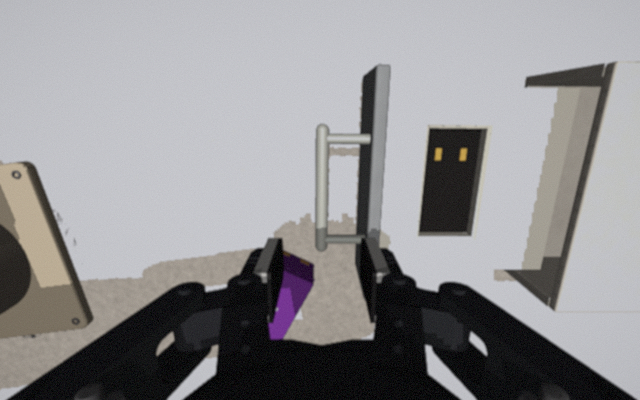

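The drawer is fully out. The pocket is dark-floored, at (420–488, 126–236) in the wrist view. I move over the pack and compute the pocket pose from this cloud.

Call:
{"name": "move_arm", "arguments": {"linear": [[0.1,0.03,-1],[0.1,0.03,-1],[0.1,0.03,-1],[0.1,0.03,-1],[0.1,0.03,-1],[0.1,0.03,-1],[0.1,0.03,-1],[0.1,0.03,-1],[0.1,0.03,-1],[0.1,0.03,-1],[0.1,0.03,-1]], "twist": [[-0.004,0.246,0.007],[-0.004,0.246,0.007],[-0.004,0.246,0.007],[-0.004,0.246,0.007],[-0.004,0.246,0.007],[-0.004,0.246,0.007],[-0.004,0.246,0.007],[-0.004,0.246,0.007],[-0.004,0.246,0.007],[-0.004,0.246,0.007],[-0.004,0.246,0.007]], "hand": [0.5,1,1,1,1,1,1,1,1,1,1]}}

```text
time: 6.42
tool_pos: [418.4, -250.6, 198.6]
tcp_rot: [-90.0, 0.1, -29.5]
ft_force: [1.1, -0.2, 0.3]
finger_gap: 85.2
```

```bash
python3 - <<'E'
from h import *
P=np.load('w2P.npy'); F=np.load('w2F.npy')
def rect(p,n):
    c,s,a=cv2.minAreaRect(p[:,:2].astype(np.float32)); print(n,len(p),np.round(c,1),np.round(s,1),round(a,1),'z',np.median(p[:,2]).round(1))
Q=P[118:245,408:500]; z=Q[...,2]
rect(Q[(z>30)&(z<38)],'floor')
m=(z<45); rect(Q[m&(z>28)],'pocket<45')
dark=(F[118:245,408:500].max(-1)<70); rect(Q[dark&(z>30)&(z<38)],'dark floor')
print('tray z',np.nanmedian(P[150:200,500:520,2]), 'tray before', np.nanmedian(P[150:200,400:410,2]))
b=P[125:250,315:330].reshape(-1,3); b=b[(b[:,2]>72)&(b[:,2]<85)]; rect(b,'bar')
q=P[62:240,355:395].reshape(-1,3); q=q[(q[:,2]>86)&(q[:,2]<94)]; rect(q,'panel top')
s=snap("wrist"); save(s,"w3.png"); P=cloud(s)
d=P.reshape(-1,3); k=(abs(d[:,0]-418)<90)&(abs(d[:,1]+264)<90)&(d[:,2]>44)&(d[:,2]<56); rect(d[k],'pack top')
print(r.sense()['tool_pos'],r.sense()['tcp_rot'])
E
```

```text
floor 5511 [564.8  29.2] [113.8  55.8] 82.0 z 34.4
pocket<45 6126 [563.7  30.1] [118.4  61.6] 82.2 z 34.5
dark floor 5001 [565.2  29. ] [111.6  54.6] 82.3 z 34.4
tray z 47.87201121051049 tray before 47.94738645418323
bar 1600 [430.6  49.2] [117.7  13.6] 82.2 z 80.0
panel top 2485 [481.8  74.3] [150.   12.5] 82.0 z 89.8
pack top 5938 [ 418.4 -262.7] [110.  54.] 60.2 z 49.9
[ 418.74171857 -250.44047951  198.99923415] [-89.99234983   0.10045554 -29.50130116]
```

View pics/w3.png

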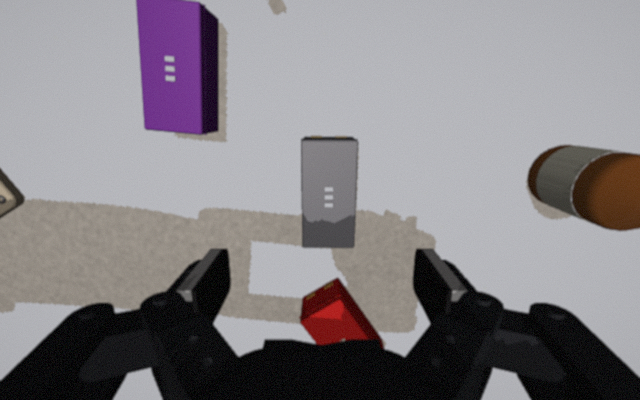

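Directly below is the grey pack at (302–357, 137–247), upright with its black line, long side along the tool's z. Purple is at (178,65) and red at (340,315), both clear of the fingers.

```bash
python3 - <<'E'
from h import *
go(418.4,-262.7,19,-29.8)
E
```

```text
lin [0.0202, 0.6, -0.0362] twist [-0.0001, 0.0033, -0.0011] dist 180.4
```

Call:
{"name": "move_arm", "arguments": {"linear": [[0.02,0.1,-0.036],[0.02,0.2,-0.036],[0.02,0.3,-0.036],[0.02,0.4,-0.036],[0.02,0.5,-0.036],[0.02,0.56,-0.036],[0.02,0.6,-0.036],[0.02,0.6,-0.036],[0.02,0.6,-0.036]], "twist": [[0,0.003,-0.001],[0,0.003,-0.001],[0,0.003,-0.001],[0,0.003,-0.001],[0,0.003,-0.001],[0,0.003,-0.001],[0,0.003,-0.001],[0,0.003,-0.001],[0,0.003,-0.001]], "hand": [1,1,1,1,1,1,1,1,1]}}

```text
time: 7.22
tool_pos: [418.6, -261.9, 19.3]
tcp_rot: [-90.0, 0.0, -29.7]
ft_force: [0.1, -0.9, 0.5]
finger_gap: 85.5
```

Call:
{"name": "move_arm", "arguments": {"linear": [[0,0,0],[0,0,0],[0,0,0],[0,0,0],[0,0,0],[0,0,0]], "twist": [[0,0,0],[0,0,0],[0,0,0],[0,0,0],[0,0,0],[0,0,0]], "hand": [-1,-1,-1,-1,-1,-1], "force": 50}}

```text
time: 7.72
tool_pos: [419.8, -262.6, 21.2]
tcp_rot: [-90.0, -0.1, -29.7]
ft_force: [-1.7, 2.8, 6.9]
finger_gap: 53.0
```

Call:
{"name": "move_arm", "arguments": {"linear": [[0,-0.05,0],[0,-0.12,0],[0,-0.22,0],[0,-0.34,0],[0,-0.44,0],[0,-0.5,0],[0,-0.5,0],[0,-0.5,0]], "twist": [[0,0,0],[0,0,0],[0,0,0],[0,0,0],[0,0,0],[0,0,0],[0,0,0],[0,0,0]], "hand": [-1,-1,-1,-1,-1,-1,-1,-1]}}

```text
time: 8.38
tool_pos: [420.0, -262.9, 171.9]
tcp_rot: [-90.0, -0.3, -29.7]
ft_force: [-0.9, 0.1, -6.2]
finger_gap: 53.6
```

```bash
python3 - <<'E'
from h import *
st=r.sense(); print(st['tool_pos'],st['tcp_rot'],st['finger_gap'],st['ft_force'])
s=snap("wrist"); save(s,"w4.png"); P=cloud(s)
R=Ro.from_euler('xyz',st['tcp_rot'],degrees=True); np.save('w4T.npy',(P-st['tool_pos'])@R.as_matrix())
go(564,29.8,170,-7.9)
E
```

```text
[ 419.97798537 -262.87235443  171.87895212] [-90.01529328  -0.25929149 -29.70317998] 53.584647446619954 [-0.90162259  0.12641865 -6.24209453]
lin [-0.0623, 0.0002, 1.0846] twist [-0.0, -0.2423, 0.0007] dist 325.9
```

View pics/w4.png

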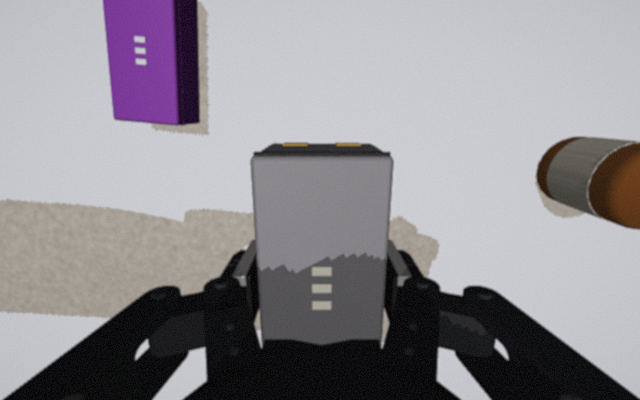

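The pack is held square and level between the pads (252–392, 155–345). I fly over to the pocket and work out its offset in the tool frame.

Call:
{"name": "move_arm", "arguments": {"linear": [[-0.06,0,0.1],[-0.06,0,0.22],[-0.06,0,0.34],[-0.06,0,0.46],[-0.06,0,0.58],[-0.06,0,0.7],[-0.06,0,0.82],[-0.06,0,0.9],[-0.06,0,0.96],[-0.06,0,1],[-0.06,0,1],[-0.06,0,1]], "twist": [[0,-0.24,0],[0,-0.24,0],[0,-0.24,0],[0,-0.24,0],[0,-0.24,0],[0,-0.24,0],[0,-0.24,0],[0,-0.24,0],[0,-0.24,0],[0,-0.24,0],[0,-0.24,0],[0,-0.24,0]], "hand": [-1,-1,-1,-1,-1,-1,-1,-1,-1,-1,-1,-1]}}

```text
time: 9.43
tool_pos: [550.8, 7.5, 167.9]
tcp_rot: [-90.0, 0.1, -8.0]
ft_force: [-1.2, -1.1, -5.7]
finger_gap: 52.9
```

```bash
python3 - <<'E'
from h import *
def packT(s,st):
    P=cloud(s); R=Ro.from_euler('xyz',st['tcp_rot'],degrees=True).as_matrix()
    T=((P-st['tool_pos'])@R)[150:345,245:400].reshape(-1,3)
    t=T[(T[:,1]>-45)&(T[:,1]<-20)&(abs(T[:,0])<40)]
    A=np.c_[t[:,0],t[:,2],np.ones(len(t))]; c=np.linalg.lstsq(A,t[:,1],rcond=None)[0]
    f=t[abs(A@c-t[:,1])<1.0]; far=f[:,2]
    print('top plane slopes',c.round(4),'x range',np.percentile(f[:,0],[0.3,99.7]).round(1),'z range',np.percentile(far,[0.2,99.8]).round(1))
    c2,s2,a=cv2.minAreaRect(f[:,[0,2]].astype(np.float32)); print(c2,s2,a)
st=r.sense(); s=snap("wrist"); save(s,"w5.png"); packT(s,st)
print(st['tool_pos'],st['tcp_rot'])
P=cloud(s); d=P.reshape(-1,3); k=(d[:,2]>30)&(d[:,2]<38)&(abs(d[:,0]-564)<60)&(abs(d[:,1]-30)<80); print('floor pts seen',k.sum())
go(564,29.8,120,-7.9); print(st['ft_force'])
E
```

```text
top plane slopes [ 7.00000e-04  1.45000e-02 -2.93041e+01] x range [-27.1  26. ] z range [-27.4  53.7]
(-0.2856559753417969, 12.562719345092773) (82.98567962646484, 62.71962356567383) 89.98345184326172
[550.83123406   7.52396337 167.94101876] [-90.04857509   0.14258112  -8.04475202]
floor pts seen 3003
lin [0.0329, 0.1611, 0.0818] twist [0.0006, -0.0022, -0.0012] dist 55.1
[-1.1534491  -1.09861133 -5.74276544]
```

Call:
{"name": "move_arm", "arguments": {"linear": [[0.02,0,0.05],[0.034,0.05,0.083],[0.034,0.1,0.083],[0.034,0.16,0.083],[0.034,0.22,0.083],[0.034,0.26,0.083],[0.034,0.28,0.083],[0.034,0.28,0.083],[0.034,0.28,0.083],[0.034,0.28,0.083]], "twist": [[0,-0.002,0],[0,-0.002,0],[0,-0.002,0],[0,-0.002,0],[0,-0.002,0],[0,-0.002,0],[0,-0.002,0],[0,-0.002,0],[0,-0.002,0],[0,-0.002,0]], "hand": [-1,-1,-1,-1,-1,-1,-1,-1,-1,-1]}}

```text
time: 10.32
tool_pos: [565.3, 29.7, 85.7]
tcp_rot: [-90.0, -0.0, -7.9]
ft_force: [-0.6, 0.3, -4.2]
finger_gap: 53.0
```

```bash
python3 - <<'E'
from h import *
st=r.sense(); s=snap("wrist"); save(s,"w6.png"); print(st['tool_pos'],st['tcp_rot'],st['ft_force'])
go(564.6,30.4,55.5,-7.9)
E
```

```text
[565.25326887  29.73512635  85.70937474] [-9.00428723e+01 -1.37615260e-02 -7.93991252e+00] [-0.56649384  0.32729378 -4.24615135]
lin [-0.0029, 0.1012, 0.0015] twist [0.0004, -0.0003, 0.0004] dist 30.4
```

View pics/w6.png

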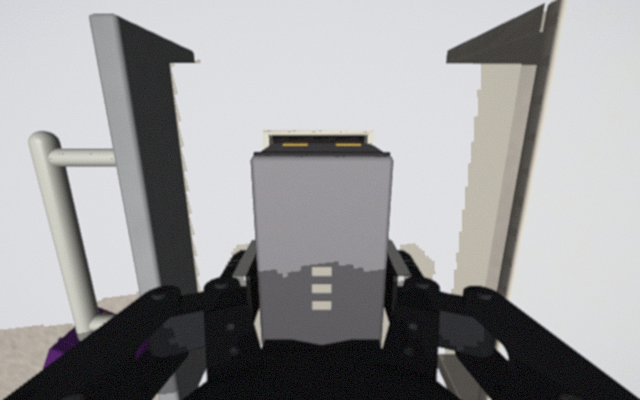

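The far rim of the pocket shows behind the pack at about u 264–372, v 131. The pack's far top edge is at u 252–392. I'll take a closer crop to read the fit.

```bash
python3 - <<'E'
import cv2
im=cv2.imread('pics/w6.png')[120:170,240:400]; cv2.imwrite('pics/c6.png',cv2.resize(im,None,fx=5,fy=5,interpolation=cv2.INTER_CUBIC))
E
```

```text
(no output)
```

View pics/c6.png

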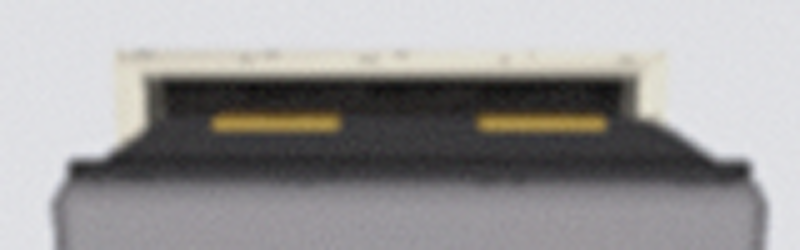

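```bash
python3 - <<'E'
from h import *
st=r.sense(); s=snap("wrist"); K=np.array(s['intrinsics']); R=Ro.from_euler('xyz',st['tcp_rot'],degrees=True)
def ray(u,v,z):
    d=s['W'][:3,:3]@np.linalg.inv(K)@[u,v,1]; o=s['W'][:3,3]; X=o+d*(z-o[2])/d[2]; return X, R.inv().apply(X-st['tool_pos'])
for n,u,v,z in [('mouthL',263.4,130,48),('mouthR',373,130,48),('inL',269,135.5,45),('inR',367.4,135.5,45),('botL',271,143.5,65),('botR',371,143.5,65),('topL',251.4,157,115),('topR',392.6,157,115)]:
    X,T=ray(u,v,z); print(n,X.round(1),T.round(1))
P=cloud(s); f=P[125:150,262:376].reshape(-1,3); t=R.inv().apply(f-st['tool_pos']); m=(f[:,2]>44)&(f[:,2]<49); print(np.nanpercentile(t[m&(t[:,2]<70)],[1,50,99],axis=0).round(1))
E
```

```text
mouthL [540.1  93.3  48. ] [-33.8  37.8  59.4]
mouthR [602.2  84.6  48. ] [28.9 37.8 59.4]
inL [542.2  89.7  45. ] [-31.3  40.8  56.1]
inR [599.1  81.7  45. ] [26.3 40.8 56.1]
botL [546.   86.5  65. ] [-27.1  20.8  53.4]
botR [597.9  79.2  65. ] [25.4 20.8 53.4]
topL [546.6  86.4 115. ] [-26.4 -29.2  53.4]
topR [598.1  79.2 115. ] [ 25.6 -29.2  53.4]
[[-34.8  36.9  50.7]
 [ -2.6  38.4  59.3]
 [ 30.1  41.4  62.2]]
```

The pocket sits 1.9 mm towards tool −x and 0.8 mm towards +z of the pack. I correct for that and lower slowly.

Call:
{"name": "move_arm", "arguments": {"linear": [[-0.006,0,0.003],[-0.006,0.02,0.003],[-0.006,0.04,0.003],[-0.006,0.05,0.003],[-0.006,0.06,0.003],[-0.006,0.07,0.003],[-0.006,0.08,0.003],[-0.006,0.08,0.003]], "twist": [[0,0,0],[0,0,0],[0,0,0],[0,0,0],[0,0,0],[0,0,0],[0,0,0],[0,0,0]], "hand": [-1,-1,-1,-1,-1,-1,-1,-1]}}

```text
time: 11.08
tool_pos: [563.1, 31.1, 60.8]
tcp_rot: [-90.0, 0.0, -7.9]
ft_force: [-0.8, 0.8, -5.7]
finger_gap: 52.8
```

Already 8 mm into the mouth with no contact force. Lower the rest and release.

Call:
{"name": "move_arm", "arguments": {"linear": [[0,0.006,0],[0,0.012,0],[0,0.017,0],[0,0.018,0],[0,0.018,0]], "twist": [[0,0,0],[0,0,0],[0,0,0],[0,0,0],[0,0,0]], "hand": [-1,-1,-1,-1,-1]}}

```text
time: 11.5
tool_pos: [563.2, 31.1, 55.4]
tcp_rot: [-90.0, 0.0, -7.9]
ft_force: [0.2, 0.2, -5.4]
finger_gap: 52.8
```

Call:
{"name": "move_arm", "arguments": {"linear": [[0,0,0],[0,0,0],[0,0,0],[0,0,0],[0,0,0],[0,0,0],[0,-0.03,0],[0,-0.1,0],[0,-0.2,0],[0,-0.3,0],[0,-0.4,0],[0,-0.4,0]], "twist": [[0,0,0],[0,0,0],[0,0,0],[0,0,0],[0,0,0],[0,0,0],[0,0,0],[0,0,0],[0,0,0],[0,0,0],[0,0,0],[0,0,0]], "hand": [0.6,0.8,0.8,0.8,0.8,0.8,0.8,0.8,0.8,0.8,0.8,0.8]}}

```text
time: 12.5
tool_pos: [567.2, 31.1, 184.0]
tcp_rot: [-90.0, -0.6, -7.9]
ft_force: [0.5, 0.9, 0.4]
finger_gap: 76.4
```

```bash
python3 - <<'E'
from h import *
st=r.sense(); s=snap("wrist"); save(s,"w7.png"); print(st['tool_pos'],st['tcp_rot'],st['ft_force'],st['finger_gap'])
P=cloud(s); d=P.reshape(-1,3)
k=(d[:,2]>78)&(d[:,2]<92)&(abs(d[:,0]-564)<60)&(abs(d[:,1]-30)<80); p=d[k]; ax=np.array([.9905,-.1374])
p=p[abs((p[:,:2]-[564,30])@ax)<40]
c,sz,a=cv2.minAreaRect(p[:,:2].astype(np.float32)); A=np.c_[p[:,:2],np.ones(len(p))]; print(c,sz,a,'z',np.median(p[:,2]),'slope',np.linalg.lstsq(A,p[:,2],rcond=None)[0])
b=d[(d[:,2]>72)&(d[:,2]<84)&(abs((d[:,:2]-[430,49])@ax)<12)]; 
if len(b): print('bar',cv2.minAreaRect(b[:,:2].astype(np.float32)))
E
```

```text
[567.19277364  31.05931242 183.9955686 ] [-89.97706748  -0.60991616  -7.92374887] [0.54411803 0.91014    0.42133844] 76.4119460847149
(562.24658203125, 30.35643768310547) (110.03767395019531, 54.2313232421875) 82.00016784667969 z 83.88891135432176 slope [2.17293190e-05 3.70531791e-04 8.38536623e+01]
bar ((433.17608642578125, 48.6861572265625), (121.10419464111328, 17.486087799072266), 82.16459655761719)
```

View pics/w7.png

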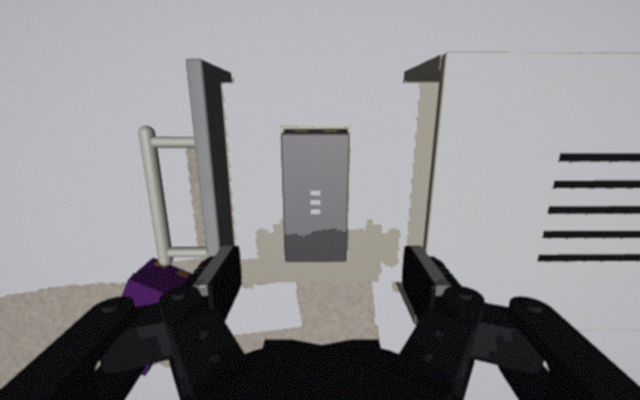

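The pack lies flat in the pocket at (283–348, 130–262). Its top is at 83.9 mm (expected 84) and the slope is about 0. The drawer is still out and the gripper is clear, so I'm handing in.

```bash
python3 - <<'E'
from bench import r
print(r.hand_in(), r.sense()['time'])
E
```

```text
the job is handed in; nothing more can be done
the job is handed in; nothing more can be done
```

I pulled the drawer out by its bar to the hard stop (about 168 mm of travel, 20.8 N at the stop). Then I lifted the grey pack, set it into the pocket, let go and backed off, and handed the job in at about 12.6 s. No verdict was reported.

Last checks, from the wrist camera after release:
- **Height and level:** the pack's top is at 83.9 mm (84 expected when lying flat), and it is level within 0.001 rad.
- **Line-up:** the pack's angle is 82.0°, against 82.0–82.3° for the pocket. Its centre is at (562.2, 30.4); the pocket was measured earlier at about (564, 29.8). That is about 2 mm apart, roughly the calibration error and the play in the pocket.
- **Drawer:** it still looks fully out. The bar measured at x ≈ 433 against 430.6 earlier, but that later reading is blurred (17 mm apparent width for a 12 mm bar).
- **Gripper and bystanders:** the gripper was open and clear, with contact force near zero. My routes kept well away from the flask, bottle and tip box, but I did not re-measure them at the end.

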